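# Clip the carrying handle onto a glass panel's lifting loop

### The job

Take the carrying handle with the sprung snap hook out of its wooden stand and push it straight down onto the steel loop on top of the glass panel in the rack, until the gate has flicked shut under the loop's bar. Then pull the handle up with about 10 N (as if lifting 1 kg) to prove that the hook holds, let the panel settle back and let go, leaving the handle clipped on the loop. The panel is glass: never press or pull on it with more than 25 N, and leave the scraper, jar, bottle, spool and cup where they are.

Things in the scene. Friction and masses are not known exactly. Their poses are not given: they have to be found in the camera images.
- handle (a point): Centre of the wooden grip (upright block, 24 mm in x, 16 mm in y, 56 mm in z) of the loose snap-hook handle, 0.1 to 0.17 kg, 113 mm tall. It stands hook-end down, 28 mm deep in the slot of a dark wooden block 34 mm high, 1 mm play. Grasp it across the 16 mm. Axes: z up along the handle, x across the hook's mouth, y through the hook's thickness.
- hook: The whole handle with hook; origin in the middle of its lowest line, 85 mm under the grip's centre; axes as handle. The hook is a bent steel bar 9 mm thick, an upside-down U with its mouth down: legs centred at x = -16.5 and +16.5 mm, 24 mm clear between them, inner roof 40 mm above the lowest point (12 mm above eye).
- eye (a point): Middle of the space inside the hook's U, 28 mm above its lowest point; axes as handle. When the roof rests on the loop's bar, the bar is inside and the gate has shut below it. The hook goes on with its y along the rack's y, either way round; best with the bar 3 mm on the +x side of the middle (clear mouth from x = -6 to +12 mm).
- gate (a joint): Angle of the sprung wire gate across the mouth: 0 shut, to 1.3 rad pushed up and in; it cannot swing outward. Hinged at x = -10 mm on a lug of the -x leg, 8 mm above the lowest point; its free end rests on the +x leg 13 mm up. A bar coming in from below swings it up, against roughly 3 to 10 N, and passes its free end shortly before reaching the roof; then it flicks shut.
- rack: Wooden rack fixed to the table, 130 mm (its x) by 270 mm (its y), origin at the centre of its underside on the table, z up. In its slot along y stands one framed glass panel 10 mm thick, 210 mm long, 80 mm high, in the plane x = 0, on a soft cushion.
- loop_mean (a point): Fixed point of the rack 164 mm above the table, above the panel's middle, rack axes. The loop's top bar (8 mm thick, straight for 44 mm along the rack's y, in the plane x = 0) has its centre anywhere from 14 mm below to 14 mm above this point: how deep the panel sits differs each time and is not measured. The opening under the bar is 60 mm wide, 40 mm high.
- panel (a joint): How far the panel is displaced in its cushioned slot, m: 0 at rest, negative pressed down, positive lifted. Stiffness about 6 N per mm both ways, hard stops at -12 and +12 mm.
- scraper: Scraper with the same wooden grip but a flat straight steel blade 28 mm wide in place of the hook, standing in a smaller block; 107 mm tall, origin at the middle of its lower edge. Leave it alone.
- flux: White jar, 48 mm wide, 75 mm high, origin under its centre. Leave it alone.
- spool: Steel-grey solder spool, 56 mm wide, 40 mm high, origin under its centre. Leave it alone.
- cup: White ceramic cup, 72 mm wide, 80 mm high, origin under its centre. Leave it alone.
- patina: Amber bottle, 52 mm wide, 120 mm high, origin under its centre. Leave it alone.
Mind the look-alikes: they are no part of the job. What is shaped like the hook but green or turquoise is not meant.

How it is judged:
By the outcome, as a careful person would: the job done as asked, in the order asked, and still so for the second after the job is handed in, with the robot touching nothing.
It also fails if it takes over 61 s, if anything falls off the work surface, if the arm or the gripper's body presses on something with over 40 N, if the wrist force passes 120 N, or if a joint passes its speed limit or range.

### The arm

A 7-joint arm with a two-finger parallel gripper is mounted at the origin on the work surface. World frame = base frame: x ahead of the robot, y to its left, z up, the work surface at z = 0. Lengths are in m, angles in rad, forces in N, time in s.
With the tool pointing down it reaches from about 0.425 to 0.925 m from the base axis. Payload 6.8 kg.
Tool frame: the origin (TCP) lies midway between the tips of the shut fingers; the grasp point (between the pads) lies 19 mm behind it (bot.grasp_offset is the distance from the TCP to the grasp point, in m); z points along the fingers, x is the direction in which the jaws open and shut, and the axes are right-handed (so a half turn about z gives the same grasp; the last joint's range is limited). The gripper opens to 85 mm and grips with 20 to 120 N. Pads are 22 mm wide; open, the fingers measure 114 mm over their backs; the gripper's body (76 mm by 85 mm) begins 54 mm behind the grasp point. The pads swing forward as they close: fully open they stand 13 mm farther back than shut.
Start: joints at [-1.229, 0.477, 0.022, 1.555, -0.011, 1.109, -0.083], TCP at [0.293, 0.608, 0.231] pointing down, gripper open.
Joint ranges: [-2.96, 2.96], [-0.34, 2.1], [-1.41, 1.46], [0.24, 2.44], [-1.37, 4.51], [0.17, 1.92], [-2.96, 2.96]. Speed limits (rad/s): [2.39, 2.39, 3.14, 3.14, 3.14, 3.14, 3.14].

### API

Orientations are given as a unit quaternion [w, x, y, z].
In Python, from station import bot, imaging gives the robot as it stands. The module is installed in compiled form; this text tells all that it offers.
- The arm moves only by the tool apply_moves, never from a script. Its argument "increments" is a list of rows, each a list of 7 numbers: the shift along the tool's x, y, z in mm, then the turn, a rotation vector about the tool's x, y, z in degrees, then the closure, from -1 (fully open) to 1 (shut). In form: [[dx, dy, dz, rx, ry, rz, grip], ...]. A call has exactly 8 rows; each row shifts and turns the pose as measured when the row begins, along the tool's axes as they then stand; what a row does not reach is not made up. A row lasts 1/8 s, in which the tool goes at most 62.5 mm and 10.7 degrees, less where a joint would pass 70% of its speed; a pose out of reach is approached as far as the arm can. A call with a gripper value outside its range is refused whole. The fingers move at their own pace and stop on an object; "grip_force" is the grip in N (left out, the last holds). Time passes only in rows, so rows that do not move let the fingers close, or fill a call up. It gives the time, the measured TCP pose, the force and the opening at its end, in the units of the state.
- bot.get_obs(): the state, without advancing time (a new reading comes with each control period).
- imaging.read_camera(name): name is "side" or "top" or "wrist"; returns the picture (384x512x3 uint8, red, green, blue); there is no depth.
- imaging.get_calibration(name): a dict with "K" (3x3 intrinsics, pixels), "extrinsics" (4x4, takes a point from camera to world coordinates). Camera axes: x right, y down, z forward; pixel columns grow to the right and rows downward; lengths in m; the calibration is good to about 2 mm. A picture is of the moment at which its call begins: read the wrist's pose just before it. get_calibration takes no time and is no camera call; for the wrist camera it gives the pose at the moment of the call.
- bot.hand_in(): hands the job in, once; it reports no verdict.
The state is a dict: "t": time; "q": joint angles; "joint_vel": joint speeds; "joint_torque": joint torques, N m; "eef_pos": TCP position; "tool_rot": TCP orientation; "contact_force": force on the tool from outside, world axes, zero at the start; "torque": the same for the moment, N m; "gripper_width": opening from 0.0 (shut) to 1.0 (fully open).
Only numpy, scipy, OpenCV 4.12 (cv2) and the standard library are available. Lean on these libraries where they do the work, as an engineer would, in place of code of your own. Each camera call takes 0.05 s, during which the arm holds its last target.

## Working session

There is one attempt and no reset: what is moved stays moved. The work goes in short steps, Python scripts to look and compute and a tool call to move; the robot and the scene stay as the last step left them, time stands still between calls to the robot, and variables do not carry over. Pictures are saved under pics/ and viewed, and the job is handed in when it is done.

Besides the shell and the picture viewer there is one more tool, called after "Request:" as name([rows], argument=value, ...), one row to a line, values as JSON. apply_moves: Moves the arm, as the interface text tells. Its arguments: {"type":"object","properties":{"increments":{"type":"array","items":{"type":"array","items":{"type":"number"}}},"grip_force":{"type":"number"}},"required":["increments"]}

```bash
mkdir -p pics; cat > h.py <<'E'
from station import bot, imaging
import numpy as np, cv2
def snap(name,fn):
    im=imaging.read_camera(name); cv2.imwrite('pics/'+fn,im[:,:,::-1]); return im
def ray(c,u,v):
    K=np.array(c['K']);E=np.array(c['extrinsics'])
    d=E[:3,:3]@np.linalg.solve(K,[u,v,1.0]); return E[:3,3],d
def onplane(c,u,v,z):
    o,d=ray(c,u,v); return o+d*(z-o[2])/d[2]
def proj(c,p):
    K=np.array(c['K']);E=np.array(c['extrinsics'])
    q=K@(E[:3,:3].T@(np.array(p)-E[:3,3])); return q[:2]/q[2]
def tri(c1,p1,c2,p2):
    o1,d1=ray(c1,*p1);o2,d2=ray(c2,*p2)
    d1/=np.linalg.norm(d1);d2/=np.linalg.norm(d2)
    s=np.linalg.lstsq(np.c_[d1,-d2],o2-o1,rcond=None)[0]
    a=o1+s[0]*d1;b=o2+s[1]*d2
    return (a+b)/2,np.linalg.norm(a-b)
E
python3 - <<'E'
from h import *
np.set_printoptions(precision=4,suppress=True)
for n in ['side','top','wrist']:
    c=imaging.get_calibration(n); print(n,c); snap(n,n+'0.png')
print(bot.get_obs(), bot.grasp_offset)
E
```

```text
side {'K': array([[383.3933,   0.    , 250.8136],
       [  0.    , 383.3933, 186.3546],
       [  0.    ,   0.    ,   1.    ]]), 'extrinsics': array([[ 0.9949, -0.0759,  0.0671,  0.5396],
       [-0.1012, -0.7208,  0.6857, -0.4378],
       [-0.0037, -0.689 , -0.7247,  0.6617],
       [ 0.    ,  0.    ,  0.    ,  1.    ]])}
top {'K': array([[358.1661,   0.    , 254.3292],
       [  0.    , 358.1661, 194.8726],
       [  0.    ,   0.    ,   1.    ]]), 'extrinsics': array([[ 0.0189, -0.9995,  0.0248,  0.5666],
       [-0.9997, -0.0185,  0.0165,  0.0525],
       [-0.0161, -0.0251, -0.9996,  0.8505],
       [ 0.    ,  0.    ,  0.    ,  1.    ]])}
wrist {'K': array([[286.6071,   0.    , 253.0311],
       [  0.    , 286.6071, 188.6602],
       [  0.    ,   0.    ,   1.    ]]), 'extrinsics': array([[ 0.4346,  0.8668,  0.2444,  0.2312],
       [ 0.9006, -0.4175, -0.1209,  0.6379],
       [-0.0028,  0.2726, -0.9621,  0.3719],
       [ 0.    ,  0.    ,  0.    ,  1.    ]])}
{'t': 0.15, 'q': array([-1.2291,  0.4776,  0.0224,  1.5562, -0.0115,  1.1093, -0.0831]), 'joint_vel': array([ 0.0003, -0.0012, -0.0005, -0.0039, -0.0008, -0.0019,  0.0019]), 'joint_torque': array([  0.0026, -59.6919,   1.6101, -28.1493,   0.0126,   0.0064,
         0.    ]), 'eef_pos': array([0.2933, 0.6075, 0.2306]), 'tool_rot': array([ 0.0004,  0.847 ,  0.5316, -0.0006]), 'contact_force': array([ 0.2142, -1.0506, -0.6867]), 'torque': array([ 0.0328,  0.0167, -0.0352]), 'gripper_width': 1.0017310177557885} 0.0187
```

View pics/side0.png

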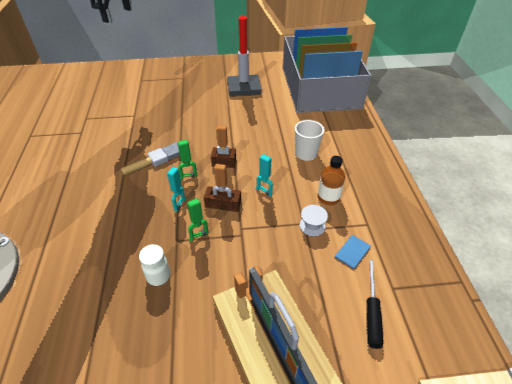

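View pics/top0.png

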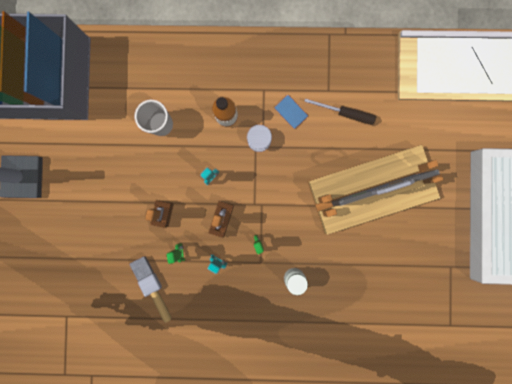

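View pics/wrist0.png

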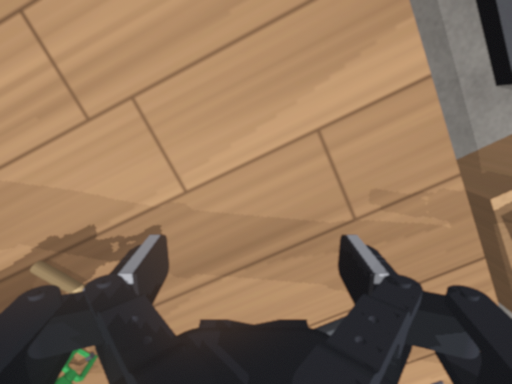

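```bash
python3 - <<'E'
import cv2
s=cv2.imread('pics/side0.png');t=cv2.imread('pics/top0.png')
cv2.imwrite('pics/sz1.png',cv2.resize(s[115:250,150:290],None,fx=5,fy=4.4,interpolation=cv2.INTER_CUBIC)[:600])
cv2.imwrite('pics/tz1.png',cv2.resize(t[150:290,130:290],None,fx=4,fy=4,interpolation=cv2.INTER_CUBIC))
cv2.imwrite('pics/tz2.png',cv2.resize(t[130:250,290:460],None,fx=4,fy=4,interpolation=cv2.INTER_CUBIC))
cv2.imwrite('pics/sz2.png',cv2.resize(s[254:384,200:350],None,fx=4,fy=4,interpolation=cv2.INTER_CUBIC))
E
```

```text
(no output)
```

View pics/sz1.png

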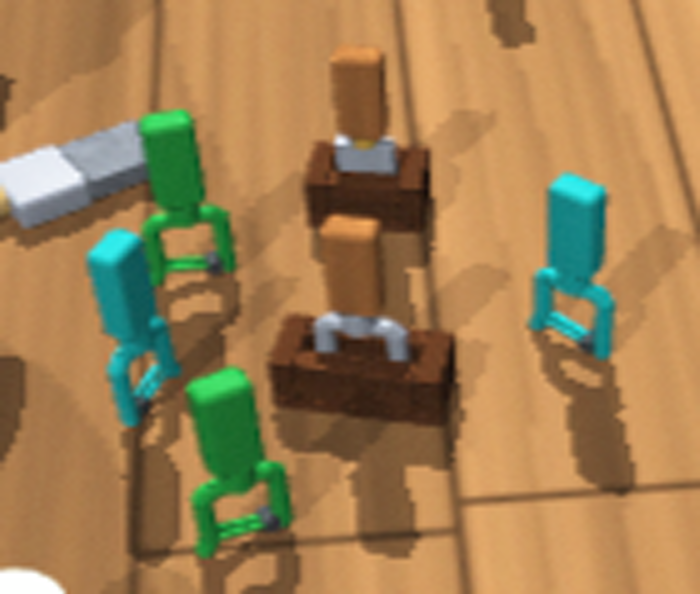

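View pics/tz1.png

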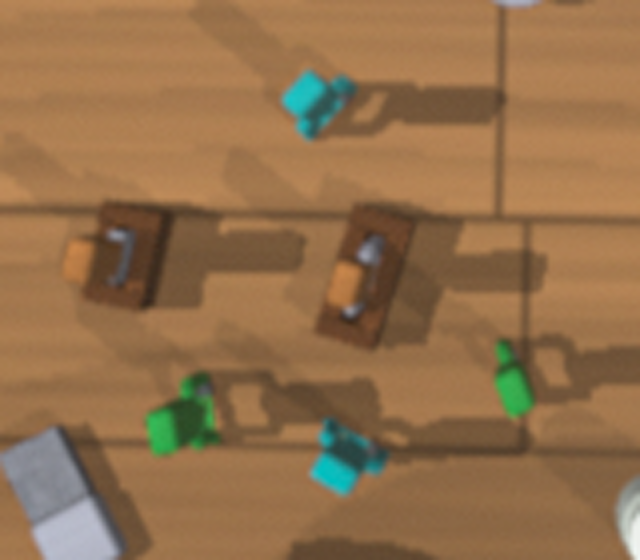

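View pics/tz2.png

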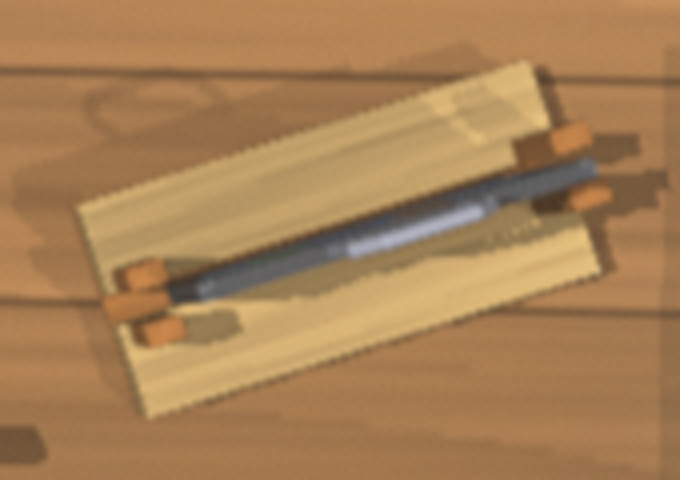

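View pics/sz2.png

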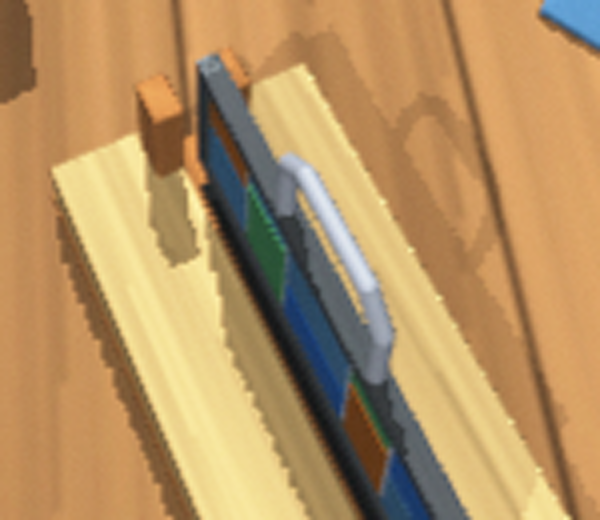

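```bash
python3 - <<'E'
from h import *
np.set_printoptions(precision=4,suppress=True)
s=cv2.imread('pics/side0.png');t=cv2.imread('pics/top0.png')
for n,im,pts in [('s',s,[(221,137),(220,180),(225,205),(299,325),(268,290)]),('t',t,[(149,216),(216,221),(222,207),(165,205),(395,190)])]:
    hsv=cv2.cvtColor(im,cv2.COLOR_BGR2HSV)
    for p in pts: print(n,p,hsv[p[1],p[0]])
def comps(im,lo,hi,box):
    hsv=cv2.cvtColor(im,cv2.COLOR_BGR2HSV); m=cv2.inRange(hsv,np.array(lo),np.array(hi))
    x0,y0,x1,y1=box; mm=np.zeros_like(m); mm[y0:y1,x0:x1]=m[y0:y1,x0:x1]
    n,l,st,ce=cv2.connectedComponentsWithStats(mm)
    for i in range(1,n):
        if st[i,4]>15:
            c=cv2.findContours((l==i).astype(np.uint8),0,2)[0][0]
            print(st[i],ce[i],cv2.minAreaRect(c))
print('top grip');comps(t,[5,130,150],[18,255,255],(140,195,245,245))
print('top block');comps(t,[0,80,20],[12,255,115],(140,195,245,245))
print('side grip');comps(s,[5,140,110],[14,255,255],(200,115,245,215))
print('side loop');comps(s,[90,0,130],[140,70,255],(260,285,310,360))
print('top loop');comps(t,[90,0,130],[140,70,255],(360,170,430,205))
E
```

```text
s (221, 137) [ 13 162 124]
s (220, 180) [ 13 161 125]
s (225, 205) [ 10 151  64]
s (299, 325) [ 21 106 233]
s (268, 290) [ 21 114 214]
t (149, 216) [ 14 159 183]
t (216, 221) [ 14 159 183]
t (222, 207) [ 12 142  88]
t (165, 205) [ 12 153 107]
t (395, 190) [ 18  91 140]
top grip
[140 195 105   8 651] [193.8095 197.6759] ((192.0, 198.5), (7.0, 104.0), 90.0)
[ 140  204   80   41 1293] [172.3171 227.0023] ((179.5, 224.0), (40.0, 79.0), 90.0)
[185 205  31  11 105] [203.7048 208.2095] ((199.81382751464844, 209.8507537841797), (30.120220184326172, 9.374433517456055), 3.1798300743103027)
[239 223   6   7  33] [242.0606 226.2424] ((241.5, 226.0), (6.0, 5.0), 90.0)
[203 233  42  12 252] [228.3175 240.6984] ((223.5, 238.5), (11.0, 41.0), 90.0)
[180 240  10   2  17] [184.2941 240.5294] ((184.5, 240.5), (1.0, 9.0), 90.0)
top block
[151 201  21  26 161] [161.8012 213.8385] ((161.726806640625, 213.5477752685547), (17.09886932373047, 24.463743209838867), 11.888657569885254)
[215 202  18  24 139] [224.0216 211.0647] ((222.6000213623047, 212.7000274658203), (14.23024845123291, 21.187259674072266), 18.
[... 523 characters left out ...]
.945395469665527)
[212 164  14  23 220] [219.3    174.7409] ((218.5, 175.0), (22.0, 13.0), 90.0)
[203 186  12  27  84] [207.1667 194.75  ] ((208.5, 199.0), (11.0, 26.0), 0.0)
[232 187   9  14  50] [235.82 193.16] ((236.0, 193.5), (8.0, 13.0), 0.0)
[210 209   4   6  16] [211.1875 211.3125] ((211.5, 211.5), (5.0, 3.0), 90.0)
side loop
[270 293  28  57 277] [286.2996 318.213 ] ((286.0963439941406, 319.4393310546875), (60.5274658203125, 10.073488235473633), 66.54096984863281)
[270 298   3   9  24] [271.0417 302.4167] ((271.0, 302.0), (2.0, 8.0), 0.0)
top loop
[376 181  35  13 126] [393.4048 187.0714] ((393.2099304199219, 187.17626953125), (3.62265682220459, 35.73257064819336), 72.75853729248047)
```

```bash
python3 - <<'E'
from h import *
np.set_printoptions(precision=4,suppress=True)
s=cv2.imread('pics/side0.png');t=cv2.imread('pics/top0.png')
ct=imaging.get_calibration('top');cs=imaging.get_calibration('side')
T=lambda u,v:(130+u/4-.4,150+v/4-.4)
S=lambda u,v:(150+u/5-.4,115+v/4.4-.4)
g=onplane(ct,*T(347,285),.119); print('grip top plane',g)
print('tri', tri(ct,T(347,285),cs,S(352,228)))
bl=[onplane(ct,*T(*p),.034)[:2] for p in [(355,203),(415,220),(378,348),(316,330)]]
print('block',np.array(bl),np.mean(bl,0)); 
for a,b in [(0,1),(1,2),(2,3),(3,0)]:
    d=bl[b]-bl[a]; print(np.linalg.norm(d),np.degrees(np.arctan2(d[1],d[0])))
# loop
T2=lambda u,v:(290+u/4-.4,130+v/4-.4); S2=lambda u,v:(200+u/4-.4,254+v/4-.4)
for a,b in [((350,248),(298,163)),((485,211),(378,285)),((417,230),(338,222))]:
    print('loop',tri(ct,T2(*a),cs,S2(*b)))
hsv=cv2.cvtColor(t,cv2.COLOR_BGR2HSV)
# rack corners top surface(height unknown)
for z in (.0,.03,.05):
    r=np.array([onplane(ct,*T2(*p),z)[:2] for p in [(78,206),(530,62),(602,270),(146,418)]])
    print(z,r.mean(0),[ (np.linalg.norm(r[(i+1)%4]-r[i]),np.degrees(np.arctan2(*(r[(i+1)%4]-r[i])[::-1]))) for i in range(4)])
E
```

```text
grip top plane [0.5302 0.1412 0.119 ]
tri (array([0.5313, 0.1415, 0.1163]), np.float64(0.002502168686736492))
block [[0.5728 0.1479]
 [0.5637 0.1135]
 [0.4905 0.1331]
 [0.5    0.1687]] [0.5318 0.1408]
0.0356481050814254 -104.70476122064551
0.07580139587311273 165.0182743183818
0.03683876071086391 75.04515334629099
0.0756557339865769 -15.883785436012296
loop (array([ 0.5965, -0.174 ,  0.153 ]), np.float64(0.003753361001063968))
loop (array([ 0.6141, -0.2303,  0.1735]), np.float64(0.003450962741733438))
loop (array([ 0.6056, -0.2025,  0.1631]), np.float64(0.0043310254138351585))
0.0 [ 0.6061 -0.2166] [(np.float64(0.2802738465802335), np.float64(-71.25770388902235)), (np.float64(0.1296076159650619), np.float64(-160.63521951568384)), (np.float64(0.2820054164910129), np.float64(109.11992972027777)), (np.float64(0.13145902009148505), np.float64(18.603974772572045))]
0.03 [ 0.6047 -0.2071] [(np.float64(0.27038753310191926), np.float64(-71.25770388902235)), (np.float64(0.12503586752601942), np.float64(-160.63521951568384)), (np.float64(0.2720580240245715), np.float64(109.11992972027778)), (np.float64(0.12682196566049153), np.float64(18.603974772572066))]
0.05 [ 0.6037 -0.2008] [(np.float64(0.26379665744970965), np.float64(-71.25770388902235)), (np.float64(0.12198803523332459), np.float64(-160.63521951568381)), (np.float64(0.265426429046944), np.float64(109.11992972027777)), (np.float64(0.12373059603982928), np.float64(18.603974772572055))]
```

```bash
cat >> h.py <<'E'
from scipy.spatial.transform import Rotation as R
np.set_printoptions(precision=4,suppress=True)
def pose():
    o=bot.get_obs(); q=o['tool_rot']; return np.array(o['eef_pos']),R.from_quat([q[1],q[2],q[3],q[0]]),o
def yaw_of(r): v=r.as_matrix()[:,0]; return np.degrees(np.arctan2(v[1],v[0]))
def rot_down(yaw):
    a=np.radians(yaw);x=np.array([np.cos(a),np.sin(a),0]);z=np.array([0,0,-1.]);return R.from_matrix(np.c_[x,np.cross(z,x),z])
def plan(p,yaw,n):
    p0,r0,o=pose(); r1=rot_down(yaw); rv=(r0.inv()*r1).as_rotvec(); p=np.array(p)
    rows=[]
    for i in range(n):
        ra=r0*R.from_rotvec(rv*i/n)
        rows.append(np.r_[ra.inv().apply((p-p0)/n)*1000,np.degrees(rv/n)])
    print(np.round(np.array(rows),1).tolist())
def st():
    p,r,o=pose(); print('t',round(o['t'],2),'p',p,'yaw',round(yaw_of(r),2),'tilt',r.as_matrix()[:,2],'F',np.array(o['contact_force']),'M',np.array(o['torque']),'w',round(o['gripper_width'],3))
E
python3 -c "
from h import *
st(); plan([.531,.141,.235],74.5,9)"
```

```text
t 0.15 p [0.2933 0.6075 0.2306] yaw 64.23 tilt [-0.0005 -0.0013 -1.    ] F [ 0.2142 -1.0506 -0.6867] M [ 0.0328  0.0167 -0.0352] w 1.002
[[-35.2, 46.3, -0.4, -0.0, 0.0, -1.1], [-36.1, 45.6, -0.4, -0.0, 0.0, -1.1], [-37.0, 44.9, -0.5, -0.0, 0.0, -1.1], [-37.9, 44.1, -0.5, -0.0, 0.0, -1.1], [-38.8, 43.4, -0.5, -0.0, 0.0, -1.1], [-39.6, 42.6, -0.5, -0.0, 0.0, -1.1], [-40.5, 41.8, -0.5, -0.0, 0.0, -1.1], [-41.3, 41.0, -0.5, -0.0, 0.0, -1.1], [-42.1, 40.1, -0.5, -0.0, 0.0, -1.1]]
```

Request:
apply_moves([
  [-35,46,0,0,0,-1.2,-1],
  [-36,46,0,0,0,-1.2,-1],
  [-37,45,0,0,0,-1.2,-1],
  [-38,44,0,0,0,-1.2,-1],
  [-39,43,0,0,0,-1.2,-1],
  [-40,43,0,0,0,-1.2,-1],
  [-40,42,0,0,0,-1.2,-1],
  [-41,41,0,0,0,-1.2,-1],
])

```text
t: 1.15
eef_pos: [0.5107, 0.187, 0.2283]
tool_rot: [-0.001, 0.795, 0.607, -0.001]
contact_force: [0.3, 0.4, 0.5]
gripper_width: 0.997
```

```bash
python3 -c "
from h import *
st(); plan([.531,.141,.20],74.5,4)"
```

```text
t 1.15 p [0.5107 0.187  0.2283] yaw 74.75 tilt [-0.0029 -0.0008 -1.    ] F [0.2849 0.4125 0.4579] M [-0.0051 -0.0547 -0.0455] w 0.997
[[-9.8, 7.9, 7.1, -0.0, 0.0, 0.1], [-9.7, 8.0, 7.1, -0.0, 0.0, 0.1], [-9.7, 8.0, 7.1, -0.0, 0.0, 0.1], [-9.7, 8.0, 7.1, -0.0, 0.0, 0.1]]
```

Request:
apply_moves([
  [-13,11,5,0,0,0,-1],
  [-13,11,5,0,0,0,-1],
  [-13,10,5,0,0,0,-1],
  [0,0,0,0,0,0,-1],
  [0,0,0,0,0,0,-1],
  [0,0,0,0,0,0,-1],
  [0,0,0,0,0,0,-1],
  [0,0,0,0,0,0,-1],
])

```text
t: 2.15
eef_pos: [0.5326, 0.1358, 0.2128]
tool_rot: [-0.0, 0.796, 0.605, -0.002]
contact_force: [-0.3, -1.0, -1.1]
gripper_width: 0.997
```

```bash
python3 -c "
from h import *
st(); c=imaging.get_calibration('wrist'); np.save('cw1.npy',c['extrinsics']); im=snap('wrist','w1.png')
print(proj(c,[.531,.141,.119]))
cv2.imwrite('pics/w1z.png',cv2.resize(im[:,:,::-1][100:350,120:400],None,fx=2.4,fy=2.4,interpolation=cv2.INTER_CUBIC))"
```

```text
t 2.15 p [0.5326 0.1358 0.2128] yaw 74.43 tilt [-0.0029 -0.0016 -1.    ] F [-0.3133 -1.0406 -1.1009] M [-0.0237  0.0468 -0.0174] w 0.997
[258.6366 188.5099]
```

View pics/w1z.png

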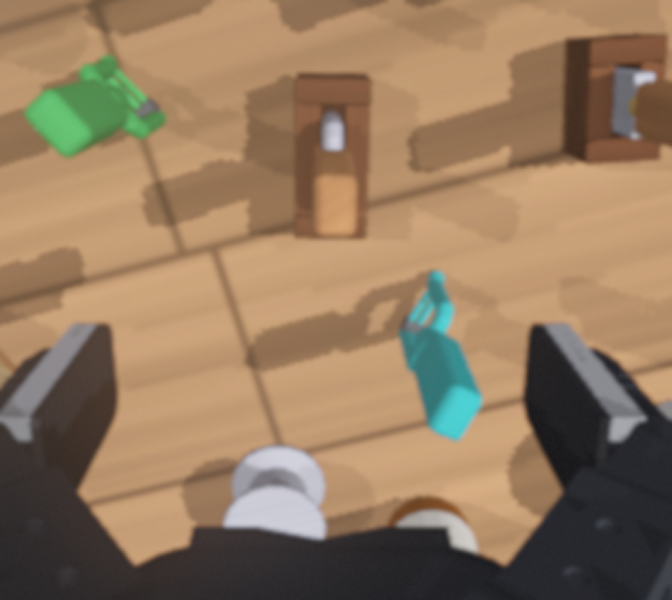

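```bash
python3 -c "
from h import *
c=imaging.get_calibration('wrist')
Z=lambda u,v:(120+u/2.4-.3,100+v/2.4-.3)
q=[onplane(c,*Z(*p),.119) for p in [(316,176),(356,176),(356,237),(316,237),(336,206)]]
for a in q: print(a)
d=(q[2]-q[1])+(q[3]-q[0]); print(np.degrees(np.arctan2(d[1],d[0])), np.linalg.norm(d)/2, np.linalg.norm(q[1]-q[0]))
b=[onplane(c,*Z(*p),.034) for p in [(294,104),(369,104),(367,238),(293,238)]]
for a in b: print('block',a)
print(np.mean(b,0))
plan([.533,.1405,.078],74.5,5)
"
```

```text
[0.5163 0.1387 0.119 ]
[0.5201 0.1522 0.119 ]
[0.5417 0.1465 0.119 ]
[0.5379 0.1326 0.119 ]
[0.5287 0.1426 0.119 ]
-15.197681006187429 0.022397673332436363 0.014005050643387161
block [0.4988 0.1322 0.034 ]
block [0.5081 0.1657 0.034 ]
block [0.5709 0.1485 0.034 ]
block [0.5612 0.1137 0.034 ]
[0.5347 0.14   0.034 ]
[[1.0, -0.1, 26.9, -0.0, 0.0, -0.0], [1.0, -0.1, 27.0, -0.0, 0.0, -0.0], [1.0, -0.1, 27.0, -0.0, 0.0, -0.0], [0.9, -0.1, 27.0, -0.0, 0.0, -0.0], [0.9, -0.2, 27.0, -0.0, 0.0, -0.0]]
```

```bash
python3 -c "
from h import *
st();plan([.5303,.1416,.074],74.6,6)
"
```

```text
t 2.2 p [0.5326 0.1358 0.2128] yaw 74.43 tilt [-0.003  -0.0016 -1.    ] F [ 0.7624  0.3749 -0.3295] M [ 0.0114 -0.02   -0.0066] w 1.004
[[0.9, -0.6, 23.1, -0.0, 0.0, -0.0], [0.9, -0.6, 23.1, -0.0, 0.0, -0.0], [0.9, -0.6, 23.1, -0.0, 0.0, -0.0], [0.9, -0.6, 23.1, -0.0, 0.0, -0.0], [0.8, -0.6, 23.1, -0.0, 0.0, -0.0], [0.8, -0.6, 23.1, -0.0, 0.0, -0.0]]
```

Request:
apply_moves([
  [2.5,-2,5,0,0.1,0,-0.5],
  [2.5,-2,20,0,0,0,-0.3],
  [0,0,25,0,0,0,-0.3],
  [0,0,25,0,0,0,-0.3],
  [0,0,25,0,0,0,-0.3],
  [0,0,20,0,0,0,-0.3],
  [0,0,10,0,0,0,-0.3],
  [0,0,0,0,0,0,-0.3],
])

```text
t: 3.2
eef_pos: [0.5293, 0.1441, 0.0779]
tool_rot: [-0.001, 0.796, 0.605, -0.0]
contact_force: [0.1, 0.7, 0.6]
gripper_width: 0.649
```

```bash
python3 -c "
from h import *
st();im=snap('wrist','w2.png');im=snap('side','s2.png')
cv2.imwrite('pics/s2z.png',cv2.resize(im[:,:,::-1][115:250,150:290],None,fx=4,fy=4,interpolation=cv2.INTER_CUBIC))
c=imaging.get_calibration('wrist')
plan([.5303,.1416,.074],74.6,1)
"
```

```text
t 3.2 p [0.5293 0.1441 0.0779] yaw 74.52 tilt [-0.0017  0.0018 -1.    ] F [0.0634 0.6947 0.5805] M [-0.029   0.0132 -0.0251] w 0.649
[[-2.6, 1.0, 4.9, -0.0, -0.1, -0.1]]
```

View pics/w2.png

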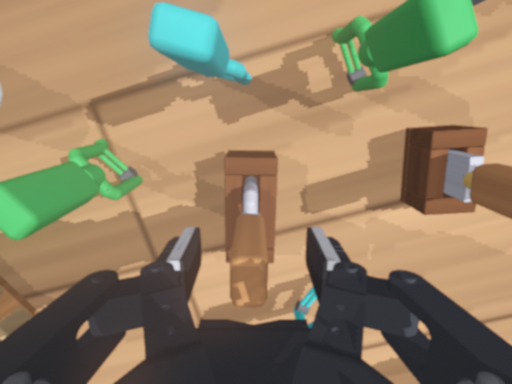

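View pics/s2z.png

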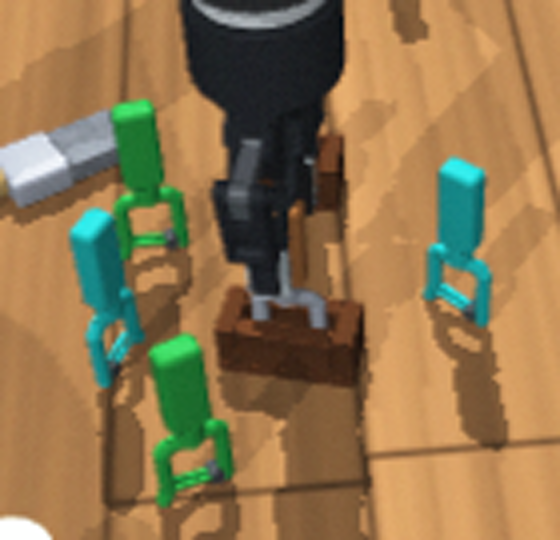

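```bash
python3 -c "
from h import *
c=imaging.get_calibration('wrist')
print(onplane(c,249,284,.119)); p,r,o=pose(); g=p+np.array([0,0,.041]); print(proj(c,g))
"
```

```text
[0.5294 0.1428 0.119 ]
[253.0599 285.652 ]
```

Request:
apply_moves([
  [-1.6,0.8,4,0,0,0,-0.3],
  [0,0,1,0,0,0,0.2],
  [0,0,0,0,0,0,0.6],
  [0,0,0,0,0,0,1],
  [0,0,0,0,0,0,1],
  [0,0,0,0,0,0,1],
  [0,0,0,0,0,0,1],
  [0,0,0,0,0,0,1],
], grip_force=60)

```text
t: 4.3
eef_pos: [0.5317, 0.1427, 0.0755]
tool_rot: [-0.0, 0.796, 0.605, 0.002]
contact_force: [0.2, 1.0, -0.1]
gripper_width: 0.175
```

```bash
python3 -c "
from h import *
st()
"
```

```text
t 4.3 p [0.5317 0.1427 0.0755] yaw 74.49 tilt [ 0.0033  0.0036 -1.    ] F [ 0.2067  1.0049 -0.0937] M [-0.0425  0.0292 -0.0108] w 0.175
```

Request:
apply_moves([
  [0,0,-8,0,0,0,1],
  [0,0,-12,0,0,0,1],
  [0,0,-18,0,0,0,1],
  [0,0,-25,0,0,0,1],
  [0,0,-35,0,0,0,1],
  [0,0,-40,0,0,0,1],
  [0,0,-40,0,0,0,1],
  [0,0,-30,0,0,0,1],
])

```text
t: 5.3
eef_pos: [0.5289, 0.1412, 0.2929]
tool_rot: [-0.001, 0.796, 0.605, 0.001]
contact_force: [0.5, 0.2, -1.6]
gripper_width: 0.178
```

```bash
python3 -c "
from h import *
st();im=snap('wrist','w3.png');im=snap('side','s3.png');
cv2.imwrite('pics/s3z.png',cv2.resize(im[:,:,::-1][60:220,150:310],None,fx=3.7,fy=3.7,interpolation=cv2.INTER_CUBIC))
"
```

```text
t 5.3 p [0.5289 0.1412 0.2929] yaw 74.48 tilt [ 0.0008  0.003  -1.    ] F [ 0.4592  0.1744 -1.6092] M [-0.0016 -0.0003  0.0034] w 0.178
```

View pics/w3.png

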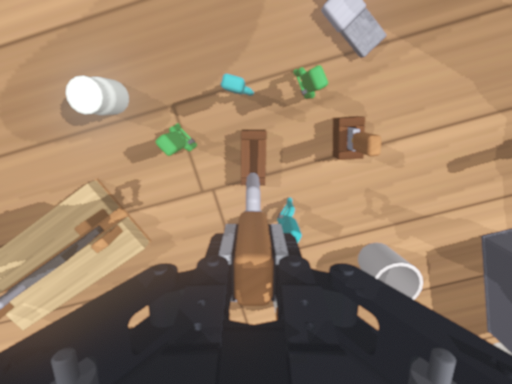

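View pics/s3z.png

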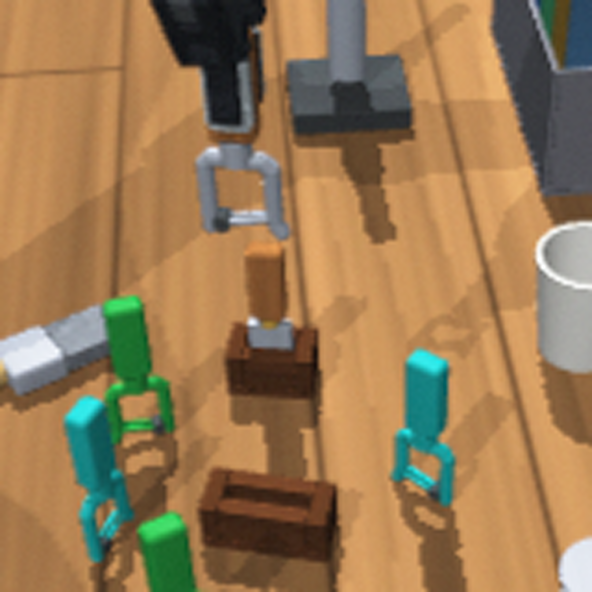

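```bash
python3 -c "
from h import *
st();plan([.6025,-.204,.290],109,8)
"
```

```text
t 5.4 p [0.5307 0.1417 0.2948] yaw 74.47 tilt [ 0.006   0.0052 -1.    ] F [ 0.548   0.9455 -1.1535] M [ 0.0094 -0.0393 -0.0341] w 0.177
[[-39.2, 20.2, 0.4, 0.0, -0.0, -4.3], [-40.6, 17.2, 0.4, 0.0, -0.0, -4.3], [-41.8, 14.1, 0.4, 0.0, -0.0, -4.3], [-42.8, 10.9, 0.5, 0.0, -0.0, -4.3], [-43.5, 7.7, 0.5, 0.0, -0.0, -4.3], [-43.9, 4.4, 0.5, 0.0, -0.0, -4.3], [-44.1, 1.1, 0.5, 0.0, -0.0, -4.3], [-44.1, -2.3, 0.6, 0.0, -0.0, -4.3]]
```

Request:
apply_moves([
  [-39,20,0,0,0,-4.3,1],
  [-41,17,0,0,0,-4.3,1],
  [-42,14,0,0,0,-4.3,1],
  [-43,11,0,0,0,-4.3,1],
  [-44,8,0,0,0,-4.3,1],
  [-44,4,0,0,0,-4.3,1],
  [-44,1,0,0,0,-4.3,1],
  [-40,-2,0,0,0,-4.3,1],
])

```text
t: 6.4
eef_pos: [0.6023, -0.2047, 0.2875]
tool_rot: [-0.003, 0.569, 0.822, 0.003]
contact_force: [0.6, 0.7, -1.4]
gripper_width: 0.175
```

```bash
python3 -c "
from h import *
st();plan([.6025,-.204,.29],109,1)
"
```

```text
t 6.4 p [ 0.6023 -0.2047  0.2875] yaw 110.57 tilt [-0.0019  0.0082 -1.    ] F [ 0.615   0.6604 -1.4393] M [-0.065   0.0272 -0.0232] w 0.175
[[0.6, 0.4, -2.4, 0.1, -0.5, 1.6]]
```

Request:
apply_moves([
  [0,0,0,0,0,1.3,1],
  [0,0,0,0,0,0,1],
  [0,0,0,0,0,0,1],
  [0,0,0,0,0,0,1],
  [0,0,0,0,0,0,1],
  [0,0,0,0,0,0,1],
  [0,0,0,0,0,0,1],
  [0,0,0,0,0,0,1],
])

```text
t: 7.4
eef_pos: [0.6007, -0.2043, 0.2854]
tool_rot: [-0.005, 0.579, 0.815, 0.002]
contact_force: [-0.5, -0.3, -2.3]
gripper_width: 0.183
```

```bash
python3 -c "
from h import *
st();im=snap('wrist','w4.png');st();im2=snap('side','s4.png');st()
cv2.imwrite('pics/s4z.png',cv2.resize(im2[:,:,::-1][170:384,180:400],None,fx=2.8,fy=2.8,interpolation=cv2.INTER_CUBIC))
cv2.imwrite('pics/w4z.png',cv2.resize(im[:,:,::-1][80:320,120:380],None,fx=2.5,fy=2.5,interpolation=cv2.INTER_CUBIC))
"
```

```text
t 7.4 p [ 0.6007 -0.2043  0.2854] yaw 109.19 tilt [-0.0056  0.0089 -0.9999] F [-0.4647 -0.2546 -2.2803] M [-0.0053 -0.0098  0.0384] w 0.183
t 7.45 p [ 0.6007 -0.2043  0.2854] yaw 109.19 tilt [-0.0056  0.0089 -0.9999] F [-0.9925 -0.8011 -1.8207] M [-0.0263 -0.0491 -0.0202] w 0.179
t 7.5 p [ 0.6007 -0.2043  0.2853] yaw 109.19 tilt [-0.0057  0.0089 -0.9999] F [-0.2367  0.0035 -1.4731] M [ 0.0198 -0.0135 -0.0437] w 0.179
```

View pics/w4z.png

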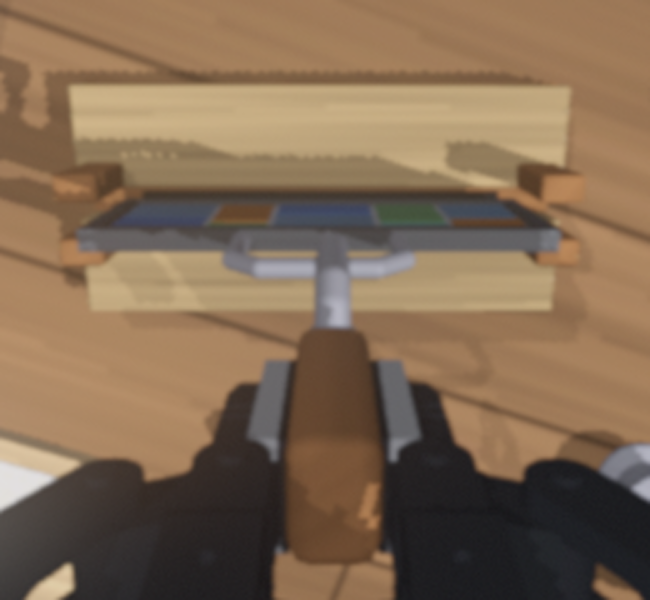

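View pics/s4z.png

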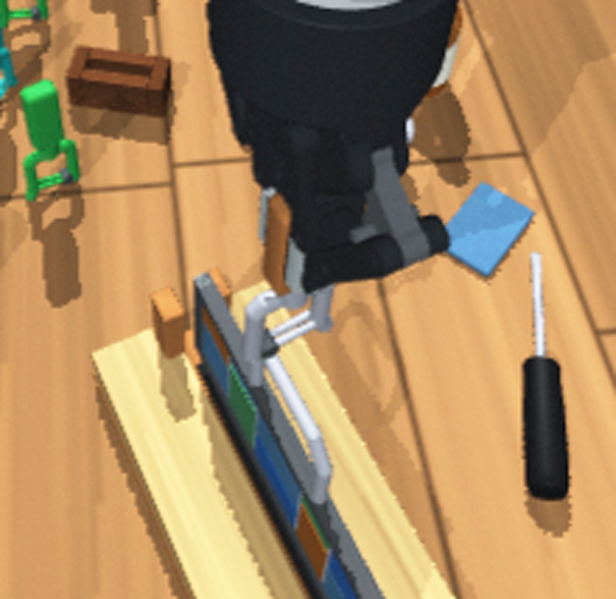

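```bash
python3 -c "
from h import *
im=cv2.imread('pics/w4.png')
cv2.imwrite('pics/w4b.png',cv2.resize(im[165:205,200:300],None,fx=8,fy=8,interpolation=cv2.INTER_NEAREST))
im=cv2.imread('pics/side0.png')
cv2.imwrite('pics/s0b.png',cv2.resize(im[285:360,255:315],None,fx=8,fy=8,interpolation=cv2.INTER_NEAREST))
im=cv2.imread('pics/top0.png')
cv2.imwrite('pics/t0b.png',cv2.resize(im[170:205,360:430],None,fx=8,fy=8,interpolation=cv2.INTER_NEAREST))
"
```

```text
(no output)
```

View pics/w4b.png

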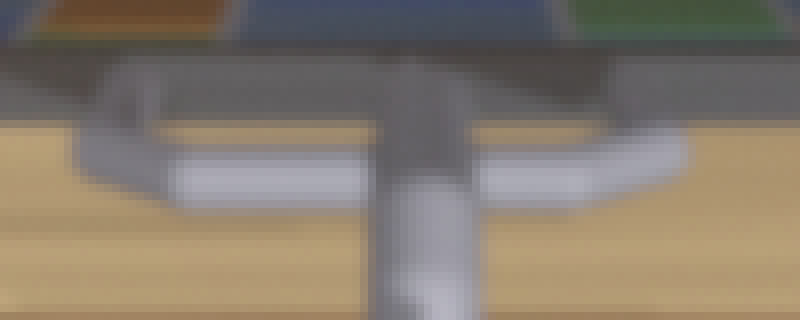

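View pics/s0b.png

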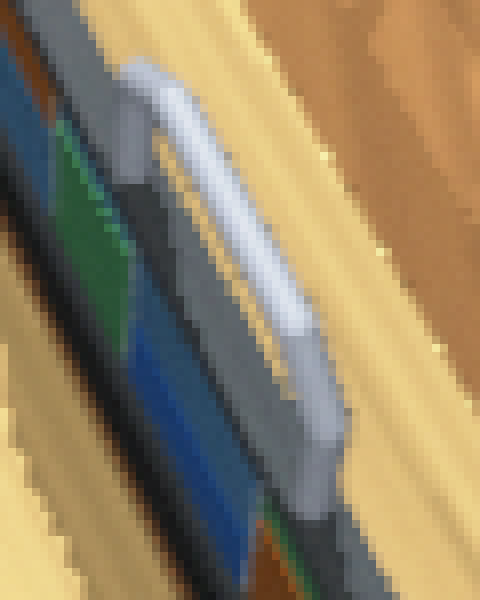

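View pics/t0b.png

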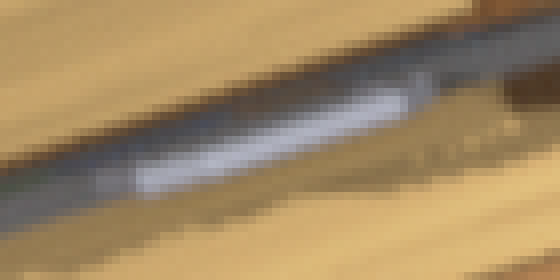

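```bash
cat > bar.py <<'E'
from h import *
ct=imaging.get_calibration('top');cs=imaging.get_calibration('side');cw=imaging.get_calibration('wrist')
np.save('cw4.npy',cw['extrinsics'])
W=[(221,187),(273,187)];S=[(275.5,295.5),(291.75,326)];T=[(376.4,192.75),(410.5,182)]
# wrist right = tool +x = (yaw 109) far (+y) side ; side image upper = far
Wf,Wn=W[1],W[0];Sf,Sn=S;Tf,Tn=T
for n,a in [('WS',((cw,Wf,cs,Sf),(cw,Wn,cs,Sn))),('WT',((cw,Wf,ct,Tf),(cw,Wn,ct,Tn))),('TS',((ct,Tf,cs,Sf),(ct,Tn,cs,Sn)))]:
    f,ef=tri(*a[0]);m,en=tri(*a[1]); d=f-m
    print(n,f,m,'mid',(f+m)/2,'err',ef,en,'len',np.linalg.norm(d),'yaw',np.degrees(np.arctan2(d[1],d[0])))
for z in (.15,.16,.164,.17,.18):
    f=onplane(cw,*Wf,z);n=onplane(cw,*Wn,z);print(z,(f+n)/2,np.linalg.norm(f-n), onplane(cs,*Sf,z)/2+onplane(cs,*Sn,z)/2, onplane(ct,*Tf,z)/2+onplane(ct,*Tn,z)/2)
st()
E
python3 bar.py
```

```text
WS [ 0.5972 -0.1845  0.1684] [ 0.6122 -0.2306  0.1704] mid [ 0.6047 -0.2075  0.1694] err 0.0022003414002365025 0.0015295565265409587 len 0.04851113417012833 yaw 107.99720793181557
WT [ 0.5976 -0.1785  0.1409] [ 0.6128 -0.2312  0.1682] mid [ 0.6052 -0.2048  0.1545] err 0.010360701472573328 0.0014114541678405662 len 0.061231578705405805 yaw 106.04365680984108
TS [ 0.5965 -0.174   0.1495] [ 0.613  -0.2304  0.1708] mid [ 0.6048 -0.2022  0.1602] err 0.008049818549243035 0.0002996883252969264 len 0.06252372862635612 yaw 106.33027376148799
0.15 [ 0.6089 -0.2064  0.15  ] 0.05209777437059072 [ 0.6082 -0.1981  0.15  ] [ 0.6035 -0.2063  0.15  ]
0.16 [ 0.6063 -0.2072  0.16  ] 0.05021734045509869 [ 0.6069 -0.2028  0.16  ] [ 0.603  -0.2026  0.16  ]
0.164 [ 0.6053 -0.2075  0.164 ] 0.049465166888901874 [ 0.6064 -0.2046  0.164 ] [ 0.6028 -0.2011  0.164 ]
0.17 [ 0.6037 -0.208   0.17  ] 0.04833690653960668 [ 0.6056 -0.2074  0.17  ] [ 0.6025 -0.1989  0.17  ]
0.18 [ 0.6011 -0.2087  0.18  ] 0.04645647262411473 [ 0.6042 -0.2121  0.18  ] [ 0.602  -0.1952  0.18  ]
t 7.5 p [ 0.6007 -0.2043  0.2853] yaw 109.19 tilt [-0.0057  0.0089 -0.9999] F [-0.2367  0.0035 -1.4731] M [ 0.0198 -0.0135 -0.0437] w 0.179
```

```bash
python3 -c "
from h import *
im=cv2.imread('pics/s4.png')
cv2.imwrite('pics/s4b.png',cv2.resize(im[235:355,250:320],None,fx=8,fy=5*1,interpolation=cv2.INTER_NEAREST))
"
```

```text
(no output)
```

View pics/s4b.png

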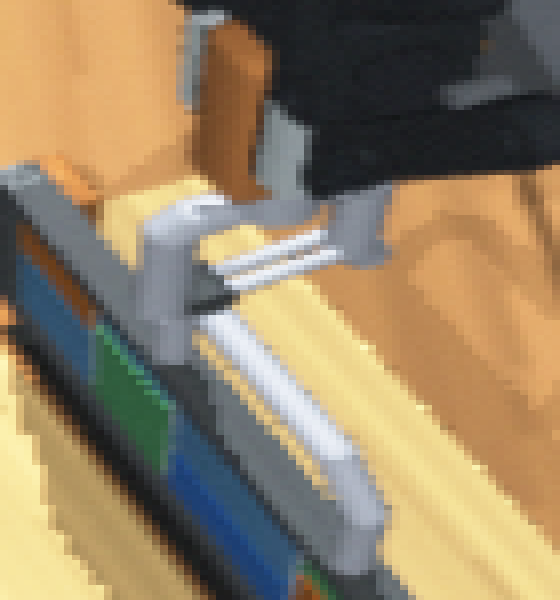

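```bash
python3 -c "
from h import *
cs=imaging.get_calibration('side')
L=(270.5,304.5);Rr=(295.5,285.8)
for z in (.206,.211,.216,.221,.226):
    a=onplane(cs,*L,z);b=onplane(cs,*Rr,z);d=b-a
    print(z,a,b,'mid',(a+b)/2,np.linalg.norm(d),np.degrees(np.arctan2(d[1],d[0])))
plan([.6007,-.2043,.2853],109,1)
"
```

```text
0.206 [ 0.5857 -0.2149  0.206 ] [ 0.622  -0.1923  0.206 ] mid [ 0.6038 -0.2036  0.206 ] 0.04274512695714867 31.95201334197182
0.211 [ 0.5852 -0.2174  0.211 ] [ 0.6211 -0.195   0.211 ] mid [ 0.6031 -0.2062  0.211 ] 0.042276073595186515 31.952013341971895
0.216 [ 0.5847 -0.2198  0.216 ] [ 0.6202 -0.1977  0.216 ] mid [ 0.6024 -0.2088  0.216 ] 0.04180702023322446 31.952013341971895
0.221 [ 0.5842 -0.2223  0.221 ] [ 0.6193 -0.2004  0.221 ] mid [ 0.6017 -0.2113  0.221 ] 0.04133796687126239 31.952013341971863
0.226 [ 0.5837 -0.2247  0.226 ] [ 0.6184 -0.2031  0.226 ] mid [ 0.601  -0.2139  0.226 ] 0.040868913509300345 31.952013341971863
[[0.0, 0.0, 0.0, -0.1, -0.6, 0.2]]
```

```bash
python3 -c "
from h import *
cs=imaging.get_calibration('side');cw=imaging.get_calibration('wrist')
ty=np.array([np.cos(np.radians(19)),np.sin(np.radians(19)),0])
for c0 in ([.5988,-.205],[.6007,-.2043],[.6036,-.2033]):
  for s in (-16.5,16.5):
    for z in (0,20,40):
      p=np.r_[c0,.216+z/1000]+ty*s/1000
      print(c0,s,z,proj(cs,p),proj(cw,p))
print(proj(cs,[.6047,-.2075,.1694]))
"
```

```text
[0.5988, -0.205] -16.5 0 [268.2857 297.5942] [252.14   177.3558]
[0.5988, -0.205] -16.5 20 [268.7669 289.7402] [252.3413 184.0778]
[0.5988, -0.205] -16.5 40 [269.2789 281.3836] [252.586  192.2522]
[0.5988, -0.205] 16.5 0 [291.3226 287.5618] [252.0333 218.1596]
[0.5988, -0.205] 16.5 20 [292.4945 279.5587] [252.2159 228.3988]
[0.5988, -0.205] 16.5 40 [293.7399 271.0539] [252.4361 240.7452]
[0.6007, -0.2043] -16.5 0 [269.7094 296.9386] [252.1903 179.9552]
[0.6007, -0.2043] -16.5 20 [270.2341 289.0746] [252.3959 186.9113]
[0.6007, -0.2043] -16.5 40 [270.7923 280.7078] [252.6458 195.3659]
[0.6007, -0.2043] 16.5 0 [292.6904 286.9312] [252.0819 220.5581]
[0.6007, -0.2043] 16.5 20 [293.9024 278.9192] [252.2685 230.9935]
[0.6007, -0.2043] 16.5 40 [295.1903 270.4055] [252.4935 243.5702]
[0.6036, -0.2033] -16.5 0 [271.8831 295.9909] [252.1817 183.8691]
[0.6036, -0.2033] -16.5 20 [272.474  288.1124] [252.3856 191.1753]
[0.6036, -0.2033] -16.5 40 [273.1026 279.7311] [252.6332 200.0482]
[0.6036, -0.2033] 16.5 0 [294.7813 286.0196] [252.074  224.1708]
[0.6036, -0.2033] 16.5 20 [296.0544 277.9947] [252.2591 234.8995]
[0.6036, -0.2033] 16.5 40 [297.4071 269.4682] [252.4821 247.8201]
[282.7461 310.6063]
```

Request:
apply_moves([
  [-4,0,5,0,-0.6,0,1],
  [0,0,7,0,0,0,1],
  [0,0,8,0,0,0,1],
  [0,0,8,0,0,0,1],
  [0,0,6,0,0,0,1],
  [0,0,2,0,0,0,1],
  [0,0,0,0,0,0,1],
  [0,0,0,0,0,0,1],
])

```text
t: 8.5
eef_pos: [0.6016, -0.2085, 0.246]
tool_rot: [-0.001, 0.579, 0.815, -0.002]
contact_force: [0.3, -1.0, -0.7]
gripper_width: 0.178
```

```bash
python3 -c "
from h import *
st();im=snap('wrist','w5.png');im2=snap('side','s5.png');st()
a=cv2.resize(im2[:,:,::-1][235:345,240:330],None,fx=4.4,fy=5,interpolation=cv2.INTER_CUBIC)
b=cv2.resize(im[:,:,::-1][120:260,205:305],None,fx=4,fy=4,interpolation=cv2.INTER_CUBIC)[:550]
cv2.imwrite('pics/c5.png',np.hstack([a,b]))
plan([.6007,-.2043,.2453],109,1)
"
```

```text
t 8.5 p [ 0.6016 -0.2085  0.246 ] yaw 109.17 tilt [-0.0032 -0.0015 -1.    ] F [ 0.3056 -0.9673 -0.699 ] M [ 0.0561 -0.0343  0.0465] w 0.178
t 8.6 p [ 0.6016 -0.2085  0.2461] yaw 109.17 tilt [-0.0031 -0.0015 -1.    ] F [-0.7003 -0.4699 -1.101 ] M [ 0.0244  0.0223 -0.0317] w 0.179
[[4.3, 0.5, 0.8, -0.2, 0.0, 0.2]]
```

View pics/c5.png

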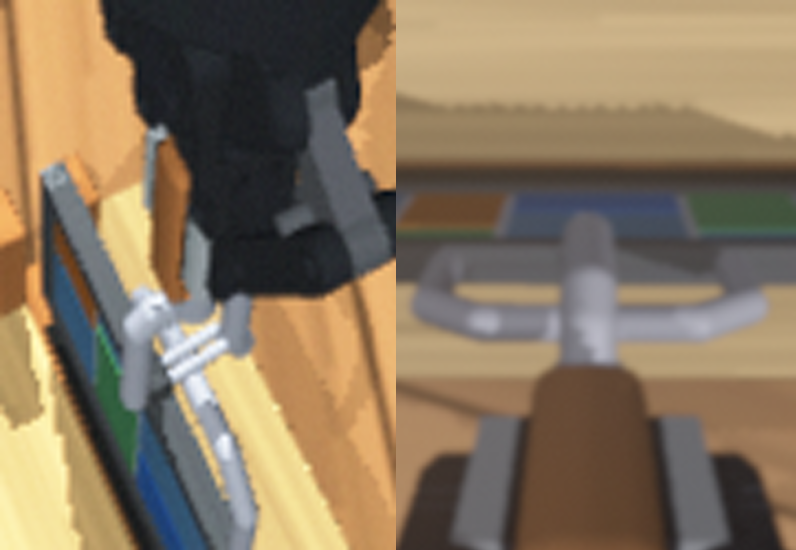

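```bash
python3 -c "
from h import *
im=cv2.imread('pics/s5.png')
cv2.imwrite('pics/s5b.png',cv2.resize(im[285:345,255:310],None,fx=10,fy=10,interpolation=cv2.INTER_NEAREST))
cs=imaging.get_calibration('side')
f=lambda p:(np.array(proj(cs,p))-[255,285]+.5)*10
ty=np.array([np.cos(np.radians(19)),np.sin(np.radians(19)),0]);tx=np.array([-ty[1],ty[0],0])
B=np.array([.6047,-.2075,.1694])
for s in(-.022,0,.022):print('bar',f(B+tx*s))
H=np.array([.6005,-.209,.1765])
for s in(-.0165,0,.0165):print('hook',f(H+ty*s))
"
```

```text
bar [361.2175 404.5973]
bar [282.4608 261.0628]
bar [207.7787 124.9542]
hook [145.8389 300.2371]
hook [256.1705 250.5942]
hook [364.4845 201.8591]
```

View pics/s5b.png

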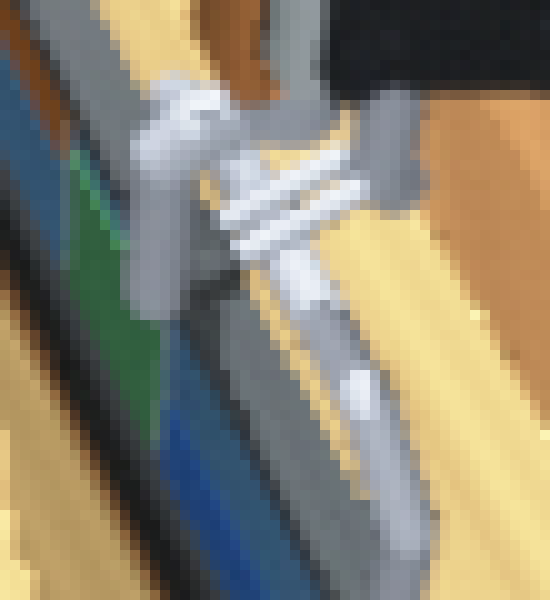

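Request:
apply_moves([
  [0,-1,2,0,0,0,1],
  [0,0,4,0,0,0,1],
  [0,0,4,0,0,0,1],
  [0,0,4,0,0,0,1],
  [0,0,4,0,0,0,1],
  [0,0,3,0,0,0,1],
  [0,0,3,0,0,0,1],
  [0,0,0,0,0,0,1],
])

```text
t: 9.6
eef_pos: [0.6017, -0.2093, 0.2225]
tool_rot: [0.001, 0.579, 0.815, -0.001]
contact_force: [-1.0, 0.5, 1.2]
gripper_width: 0.181
```

```bash
python3 -c "
from h import *
st();im2=snap('side','s6.png');st()
a=cv2.resize(im2[:,:,::-1][255:355,240:330],None,fx=6,fy=6,interpolation=cv2.INTER_CUBIC)
cv2.imwrite('pics/c6.png',a)
plan([.6012,-.2088,.22],109,1)
"
```

```text
t 9.6 p [ 0.6017 -0.2093  0.2225] yaw 109.17 tilt [ 0.0003 -0.0022 -1.    ] F [-0.9763  0.4747  1.2022] M [ 0.003   0.4329 -0.0244] w 0.181
t 9.65 p [ 0.6016 -0.2093  0.2226] yaw 109.17 tilt [ 0.0001 -0.0021 -1.    ] F [-1.6071  0.2446  1.9915] M [-0.0574  0.3884 -0.0529] w 0.18
[[0.6, -0.2, 2.6, -0.0, 0.1, 0.2]]
```

View pics/c6.png

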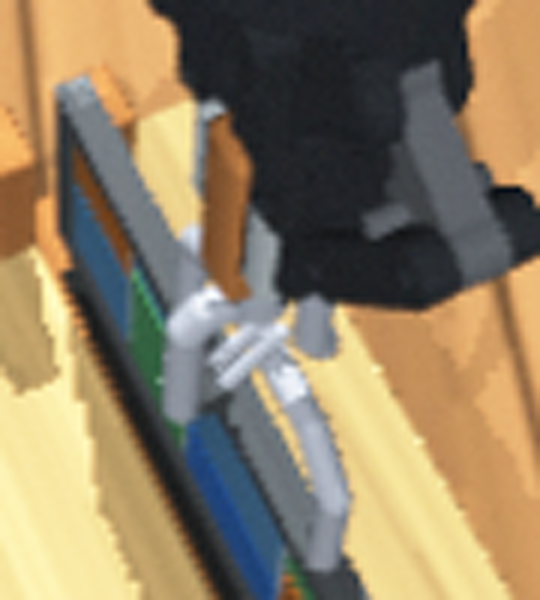

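Request:
apply_moves([
  [0,0,2,0,0,0,1],
  [0,0,2,0,0,0,1],
  [0,0,2,0,0,0,1],
  [0,0,2,0,0,0,1],
  [0,0,1,0,0,0,1],
  [0,0,1,0,0,0,1],
  [0,0,0,0,0,0,1],
  [0,0,0,0,0,0,1],
])

```text
t: 10.65
eef_pos: [0.6, -0.2102, 0.2109]
tool_rot: [-0.0, 0.58, 0.815, -0.002]
contact_force: [-2.4, -0.9, 1.1]
gripper_width: 0.181
```

```bash
python3 -c "
from h import *
st()"
```

```text
t 10.65 p [ 0.6    -0.2102  0.2109] yaw 109.1 tilt [-0.0032 -0.0027 -1.    ] F [-2.4491 -0.9372  1.1424] M [-0.1533  0.5035  0.0198] w 0.181
```

Request:
apply_moves([
  [0,1.5,1,0,0,0,1],
  [0,0,1,0,0,0,1],
  [0,0,1,0,0,0,1],
  [0,0,1,0,0,0,1],
  [0,0,0,0,0,0,1],
  [0,0,0,0,0,0,1],
  [0,0,0,0,0,0,1],
  [0,0,0,0,0,0,1],
])

```text
t: 11.65
eef_pos: [0.6025, -0.2082, 0.2059]
tool_rot: [-0.0, 0.579, 0.815, -0.001]
contact_force: [-0.9, -0.2, -1.4]
gripper_width: 0.18
```

```bash
python3 -c "
from h import *
st()"
```

```text
t 11.65 p [ 0.6025 -0.2082  0.2059] yaw 109.18 tilt [-0.0019 -0.0015 -1.    ] F [-0.8924 -0.1708 -1.4075] M [-0.0348  0.0218  0.0059] w 0.18
```

```bash
python3 -c "
from h import *
im2=snap('side','s7.png');st()
a=cv2.resize(im2[:,:,::-1][285:345,250:315],None,fx=9,fy=9,interpolation=cv2.INTER_CUBIC)
cv2.imwrite('pics/c7.png',a)
"
```

```text
t 11.7 p [ 0.6025 -0.2082  0.2059] yaw 109.18 tilt [-0.0019 -0.0015 -1.    ] F [-0.0885  0.6236 -1.4145] M [ 0.0073 -0.0185 -0.0149] w 0.183
```

View pics/c7.png

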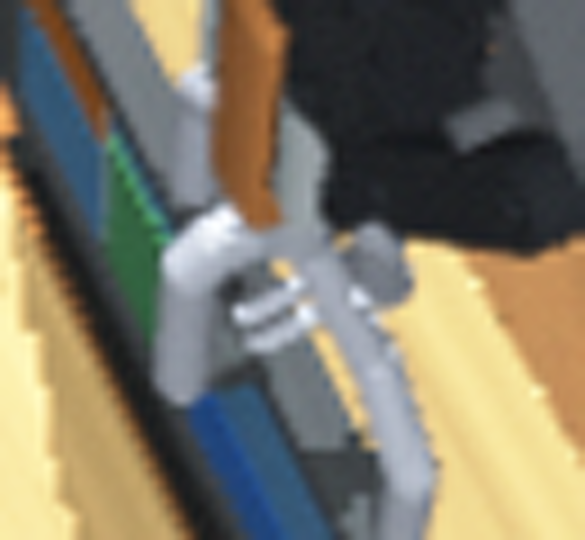

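Request:
apply_moves([
  [0,0,-2,0,0,0,1],
  [0,0,-3,0,0,0,1],
  [0,0,-3,0,0,0,1],
  [0,0,-3,0,0,0,1],
  [0,0,-1,0,0,0,1],
  [0,0,0,0,0,0,1],
  [0,0,0,0,0,0,1],
  [0,0,0,0,0,0,1],
])

```text
t: 12.7
eef_pos: [0.6026, -0.2083, 0.219]
tool_rot: [-0.0, 0.579, 0.815, -0.001]
contact_force: [0.7, 0.2, -2.3]
gripper_width: 0.179
```

```bash
python3 -c "
from h import *
st()"
```

```text
t 12.7 p [ 0.6026 -0.2083  0.219 ] yaw 109.17 tilt [-0.0015 -0.0016 -1.    ] F [ 0.747   0.1558 -2.3444] M [-0.0084 -0.0369 -0.0286] w 0.179
```

Request:
apply_moves([
  [0,0,-0.8,0,0,0,1],
  [0,0,-0.8,0,0,0,1],
  [0,0,-0.8,0,0,0,1],
  [0,0,0,0,0,0,1],
  [0,0,0,0,0,0,1],
  [0,0,0,0,0,0,1],
  [0,0,0,0,0,0,1],
  [0,0,0,0,0,0,1],
])

```text
t: 13.7
eef_pos: [0.6024, -0.2083, 0.2212]
tool_rot: [-0.0, 0.579, 0.815, -0.001]
contact_force: [1.1, -0.2, -1.5]
gripper_width: 0.18
```

```bash
python3 -c "
from h import *
st()"
```

```text
t 13.7 p [ 0.6024 -0.2083  0.2212] yaw 109.17 tilt [-0.002  -0.0015 -1.    ] F [ 1.0626 -0.2115 -1.5254] M [-0.0158 -0.0331  0.0123] w 0.18
```

Request:
apply_moves([
  [0,0,-0.8,0,0,0,1],
  [0,0,-0.8,0,0,0,1],
  [0,0,-0.8,0,0,0,1],
  [0,0,0,0,0,0,1],
  [0,0,0,0,0,0,1],
  [0,0,0,0,0,0,1],
  [0,0,0,0,0,0,1],
  [0,0,0,0,0,0,1],
])

```text
t: 14.7
eef_pos: [0.6022, -0.2082, 0.2222]
tool_rot: [-0.001, 0.579, 0.815, -0.002]
contact_force: [2.2, -0.0, -5.1]
gripper_width: 0.182
```

```bash
python3 -c "
from h import *
st()"
```

```text
t 14.7 p [ 0.6022 -0.2082  0.2222] yaw 109.18 tilt [-0.0031 -0.0017 -1.    ] F [ 2.2189 -0.0367 -5.1419] M [-0.1158 -0.403  -0.0451] w 0.182
```

Request:
apply_moves([
  [0,0,-0.8,0,0,0,1],
  [0,0,-0.8,0,0,0,1],
  [0,0,-0.5,0,0,0,1],
  [0,0,0,0,0,0,1],
  [0,0,0,0,0,0,1],
  [0,0,0,0,0,0,1],
  [0,0,0,0,0,0,1],
  [0,0,0,0,0,0,1],
])

```text
t: 15.7
eef_pos: [0.6021, -0.2081, 0.223]
tool_rot: [-0.001, 0.579, 0.815, -0.002]
contact_force: [3.1, -1.1, -9.9]
gripper_width: 0.18
```

```bash
python3 -c "
from h import *
st()"
```

```text
t 15.7 p [ 0.6021 -0.2081  0.223 ] yaw 109.19 tilt [-0.0039 -0.0019 -1.    ] F [ 3.131  -1.0982 -9.8525] M [-0.2889 -0.8135  0.0926] w 0.18
```

Request:
apply_moves([
  [0,0,-0.6,0,0,0,1],
  [0,0,-0.4,0,0,0,1],
  [0,0,0,0,0,0,1],
  [0,0,0,0,0,0,1],
  [0,0,0,0,0,0,1],
  [0,0,0,0,0,0,1],
  [0,0,0,0,0,0,1],
  [0,0,0,0,0,0,1],
])

```text
t: 16.7
eef_pos: [0.6021, -0.2081, 0.2234]
tool_rot: [-0.001, 0.579, 0.815, -0.002]
contact_force: [3.0, -1.4, -11.3]
gripper_width: 0.177
```

```bash
python3 -c "
from h import *
st();im2=snap('side','s8.png');st()
a=cv2.resize(im2[:,:,::-1][275:345,250:315],None,fx=8,fy=8,interpolation=cv2.INTER_CUBIC)
cv2.imwrite('pics/c8.png',a)"
```

```text
t 16.7 p [ 0.6021 -0.2081  0.2234] yaw 109.19 tilt [-0.0043 -0.0019 -1.    ] F [  2.9689  -1.3924 -11.3177] M [-0.3879 -0.9979 -0.0466] w 0.177
t 16.75 p [ 0.6021 -0.2081  0.2234] yaw 109.19 tilt [-0.0042 -0.002  -1.    ] F [  2.8813  -0.8095 -11.7474] M [-0.3648 -0.9375 -0.0095] w 0.185
```

View pics/c8.png

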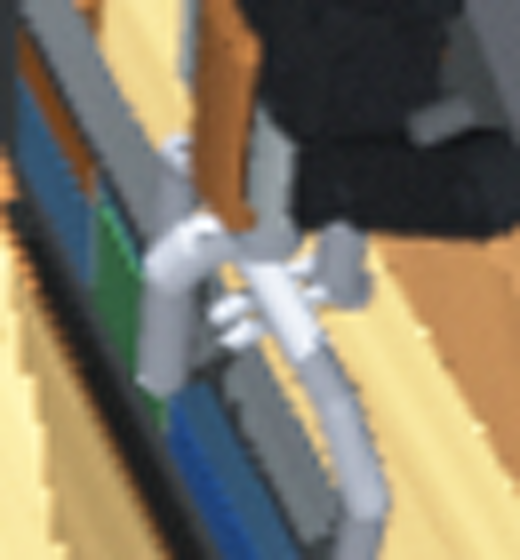

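Request:
apply_moves([
  [0,0,2,0,0,0,1],
  [0,0,3,0,0,0,1],
  [0,0,3,0,0,0,1],
  [0,0,3,0,0,0,1],
  [0,0,2,0,0,0,1],
  [0,0,2,0,0,0,1],
  [0,0,1,0,0,0,1],
  [0,0,0,0,0,0,1],
])

```text
t: 17.75
eef_pos: [0.6024, -0.2083, 0.2099]
tool_rot: [-0.0, 0.58, 0.815, -0.001]
contact_force: [-0.3, -0.8, -1.8]
gripper_width: 0.183
```

```bash
python3 -c "
from h import *
st()"
```

```text
t 17.75 p [ 0.6024 -0.2083  0.2099] yaw 109.17 tilt [-0.002  -0.0015 -1.    ] F [-0.2841 -0.793  -1.8086] M [-0.0158 -0.0326 -0.0193] w 0.183
```

Request:
apply_moves([
  [0,0,2,0,0,0,1],
  [0,0,2,0,0,0,1],
  [0,0,1,0,0,0,1],
  [0,0,0.8,0,0,0,1],
  [0,0,0.5,0,0,0,1],
  [0,0,0,0,0,0,1],
  [0,0,0,0,0,0,1],
  [0,0,0,0,0,0,1],
])

```text
t: 18.75
eef_pos: [0.6025, -0.2083, 0.2033]
tool_rot: [-0.0, 0.579, 0.815, -0.001]
contact_force: [-0.2, -0.5, -1.2]
gripper_width: 0.179
```

```bash
python3 -c "
from h import *
st()"
```

```text
t 18.75 p [ 0.6025 -0.2083  0.2033] yaw 109.17 tilt [-0.0019 -0.0015 -1.    ] F [-0.211  -0.4912 -1.2433] M [ 0.0347 -0.012   0.0022] w 0.179
```

Request:
apply_moves([
  [0,0,0.8,0,0,0,1],
  [0,0,0.8,0,0,0,1],
  [0,0,0.5,0,0,0,1],
  [0,0,0,0,0,0,1],
  [0,0,0,0,0,0,1],
  [0,0,0,0,0,0,1],
  [0,0,0,0,0,0,1],
  [0,0,0,0,0,0,1],
])

```text
t: 19.75
eef_pos: [0.6026, -0.2083, 0.2015]
tool_rot: [-0.0, 0.579, 0.815, -0.001]
contact_force: [-0.1, -0.5, -0.1]
gripper_width: 0.179
```

```bash
python3 -c "
from h import *
st()"
```

```text
t 19.75 p [ 0.6026 -0.2083  0.2015] yaw 109.17 tilt [-0.0014 -0.0015 -1.    ] F [-0.0634 -0.5282 -0.071 ] M [-0.0095  0.102  -0.0316] w 0.179
```

Request:
apply_moves([
  [0,0,0,0,0,0,0.5],
  [0,0,0,0,0,0,0.3],
  [0,0,0,0,0,0,0],
  [0,0,0,0,0,0,-0.4],
  [0,0,0,0,0,0,-0.8],
  [0,0,0,0,0,0,-0.8],
  [0,0,-5,0,0,0,-0.8],
  [0,0,-10,0,0,0,-0.8],
])

```text
t: 20.75
eef_pos: [0.6026, -0.2083, 0.217]
tool_rot: [-0.0, 0.579, 0.815, -0.001]
contact_force: [0.0, 0.1, 0.1]
gripper_width: 0.903
```

```bash
python3 -c "
from h import *
st();im=snap('wrist','w9.png');im2=snap('side','s9.png');st()
a=cv2.resize(im2[:,:,::-1][235:345,240:330],None,fx=4.4,fy=5,interpolation=cv2.INTER_CUBIC)
b=cv2.resize(im[:,:,::-1][100:300,155:355],None,fx=2,fy=2.75,interpolation=cv2.INTER_CUBIC)[:550]
cv2.imwrite('pics/c9.png',np.hstack([a,b]))
"
```

```text
t 20.75 p [ 0.6026 -0.2083  0.217 ] yaw 109.17 tilt [-0.0018 -0.0015 -1.    ] F [0.0361 0.0527 0.0965] M [-0.0028 -0.048  -0.0069] w 0.903
t 20.85 p [ 0.6037 -0.2087  0.2185] yaw 109.17 tilt [ 0.0015 -0.0023 -1.    ] F [0.1203 0.4095 0.1038] M [-0.0305  0.0412 -0.0053] w 0.899
```

View pics/c9.png

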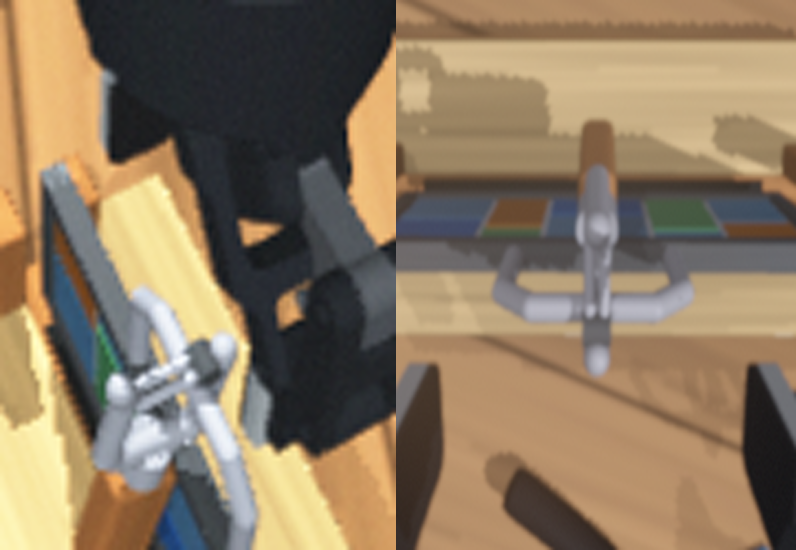

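Request:
apply_moves([
  [0,0,-15,0,0,0,-0.8],
  [0,0,-20,0,0,0,-0.8],
  [0,0,-30,0,0,0,-0.8],
  [0,0,-30,0,0,0,-0.8],
  [0,0,-30,0,0,0,-0.8],
  [0,0,-10,0,0,0,-0.8],
  [0,0,0,0,0,0,-0.8],
  [0,0,0,0,0,0,-0.8],
])

```text
t: 21.85
eef_pos: [0.603, -0.2086, 0.3617]
tool_rot: [0.002, 0.58, 0.815, -0.0]
contact_force: [-0.0, -0.0, -0.3]
gripper_width: 0.898
```

```bash
python3 -c "
from h import *
st();im=snap('wrist','w10.png');im2=snap('side','s10.png');im3=snap('top','t10.png')
a=cv2.resize(im2[:,:,::-1][255:375,225:325],None,fx=4,fy=4.5,interpolation=cv2.INTER_CUBIC)
b=cv2.resize(im[:,:,::-1][80:260,170:330],None,fx=2.5,fy=3,interpolation=cv2.INTER_CUBIC)
cv2.imwrite('pics/c10.png',np.hstack([a,b]))
"
```

```text
t 21.85 p [ 0.603  -0.2086  0.3617] yaw 109.14 tilt [ 0.0035 -0.0027 -1.    ] F [-0.0295 -0.0375 -0.2924] M [ 0.0039  0.0078 -0.0164] w 0.898
```

View pics/c10.png

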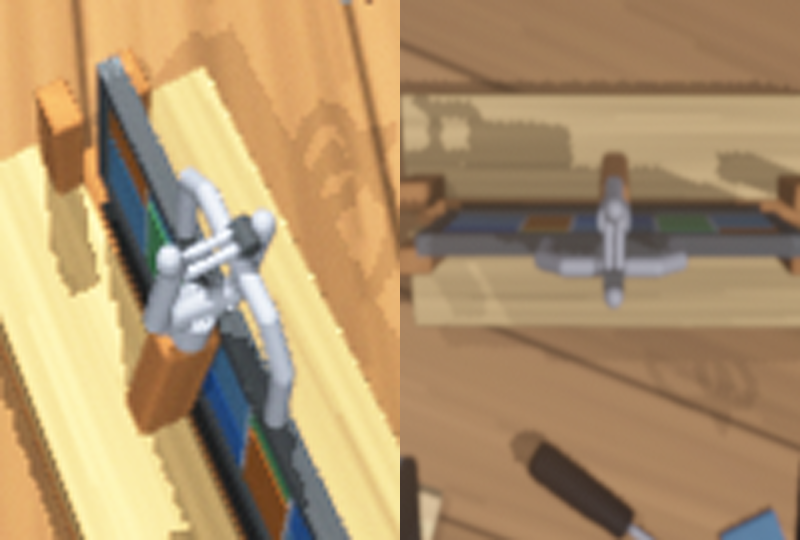

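View pics/s10.png

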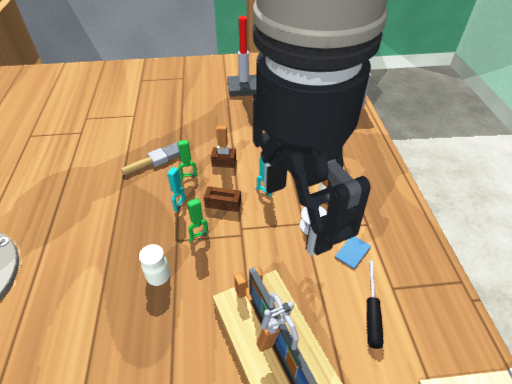

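```bash
python3 -c "
from h import *
st();im2=snap('side','s11.png');a=cv2.imread('pics/s10.png').astype(int);b=cv2.imread('pics/s11.png').astype(int)
print(abs(a-b)[250:384,200:350].max())
bot.hand_in()"
```

```text
t 22.0 p [ 0.603  -0.2086  0.3616] yaw 109.14 tilt [ 0.003  -0.0027 -1.    ] F [-1.0264 -0.5104 -0.2794] M [-0.032   0.0334  0.0108] w 0.903
30
the job is handed in; nothing more can be done
```

I took the handle from its stand and pushed it straight down over the loop's bar, and the gate snapped shut under the bar. I then pulled it up, lowered it, let go, and handed the job in at about 22 s.

- **Snap:** the push met only about 3 N at each check. That resistance then dropped to nothing, and the side picture showed the gate shut under the bar.
- **Pull:** the upward pull read about 10 N net, with the hook holding for a second. I then lowered until the hook's roof touched the bar with about 1 N. At no check did the force on the panel go above about 11 N. The state is only read between moves, so short peaks are not ruled out.
- **After release:** when the fingers opened, the top-heavy handle tipped over. It now hangs grip-down from the loop, against one side of the panel, with the bar still enclosed by the shut gate. I did not measure how hard it touched the glass as it swung.
- **Last checks:** the gripper is about 16 cm above where it let go, reading no real force. In the side view the scraper and jar are where they were. The arm hid the bottle and cup and most of the spool, and I did not look at the last top picture, but nothing went near them. Two last side pictures of the rack area, 0.15 s apart, differed by up to 30 grey levels. I took that as noise or slight motion and handed in without looking into it.
- **Disagreements:** the cameras differed by 2–3 mm on the hook and bar positions, and the top view's far end of the bar did not match, so I dropped it. I relied on where the hook and bar stood relative to each other within each view.

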